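Open the sample lid of a bench analyser and hold it open

ROBOT

A 6-joint arm with a two-finger parallel gripper is mounted at the origin on the work surface. World frame = base frame: x ahead of the robot, y to its left, z up, the work surface at z = 0. Lengths are in m, angles in rad, forces in N, time in s.
With the tool pointing down it reaches from about 0.35 to 1 m from the base axis. Payload 7.1 kg.
Tool frame: the origin (TCP) lies on the centre line of the jaws, within the pads' length; the fingertips stand 22 mm ahead of it and the grasp point (between the pads) lies 3 mm ahead of it; z points along the fingers, y is the direction in which the jaws open and shut (so a half turn about z gives the same grasp; the last joint's range is limited). The gripper opens to 85 mm and grips with 20 to 120 N. Pads are 22 mm wide; open, the fingers measure 114 mm over their backs; the gripper's body (76 mm by 85 mm) begins 54 mm behind the grasp point. The pads swing forward as they close: fully open they stand 13 mm farther back than shut.
Start: joints at [-1.253, 0.423, 1.63, -0, 1.089, -0.019], TCP at [0.207, -0.59, 0.253] pointing down, gripper open.
Joint ranges: [-3, 3], [-0.9, 2.11], [0.09, 2.58], [-1.31, 4.45], [0.11, 2.69], [-2.54, 2.54]. Speed limits (rad/s): [2.39, 2.39, 3.01, 3.14, 3.14, 3.14].

INTERFACE

Orientations are given as a unit quaternion [w, x, y, z].
In Python, from cell import robot gives the robot as it stands.
- The arm moves only by the tool move_arm, never from a script. Its argument "steps" is text: rows parted by semicolons, each of 7 numbers parted by spaces: the shift along the tool's x, y, z in units of 0.2 m (1.0 is 0.2 m), then the turn, a rotation vector about the tool's x, y, z in units of pi/4 rad (1.0 is pi/4 rad), then the opening, from 0 (shut) to 1 (fully open). A call has 1 to 5 rows; each row is the pose to reach, as a shift and turn from the pose measured when the call began, along the tool's axes at that moment; what a row does not reach only later rows make up. A row lasts 1/10 s, in which the tool goes at most 50 mm and 8.59 degrees, less where a joint would pass 70% of its speed; a pose out of reach is approached as far as the arm can. A call with a number of a shift or a turn outside -1 to 1 is refused whole. A call with a gripper value outside its range is refused whole. The fingers move at their own pace and stop on an object; "squeeze" is the grip in N (left out, the last holds). Time passes only in rows, so rows that repeat a pose let the fingers close. It gives the time, the measured TCP pose, the force and the opening at its end, in the units of the state.
- robot.sense(): the state, without advancing time (a new reading comes with each control period).
- robot.camera(name): name is "scene" or "top"; returns a dict with "frame" (384x512x3 uint8, blue, green, red), "vertical_fov" (degrees; the focal length in pixels is half the picture's height over the tangent of half this angle, whatever the lens; pixels are square), "cx", "cy" (the principal point, pixels), "rvec" (rotation vector, rad) and "tvec" (3), from world to camera coordinates, as OpenCV has them. Camera axes: x right, y down, z forward; pixel columns grow to the right and rows downward; lengths in m; the calibration is good to about 2 mm. A picture is of the moment at which its call begins. There is no depth.
- robot.hand_in(): hands the job in, once; it reports no verdict.
The state is a dict: "time": time; "qpos": joint angles; "joint_vel": joint speeds; "joint_torque": joint torques, N m; "ee_pos": TCP position; "tool_rot": TCP orientation; "ft_force": force on the tool from outside, world axes, zero at the start; "ft_torque": the same for the moment, N m; "width": opening from 0.0 (shut) to 1.0 (fully open).
Only numpy, scipy, OpenCV 4.12 (cv2) and the standard library are available. Lean on these libraries where they do the work, as an engineer would, in place of code of your own. Each camera call takes 0.05 s, during which the arm holds its last target.

TASK

Open the sample lid of the bench analyser for a colleague who is about to load it. First tug the lid up by its bar handle, before touching the latch: if it comes up freely, leave the latch alone; if it is caught, slide the latch on the front deck to the left as seen from the robot to free it. Then raise the lid at least half way and finish while still holding it there by the handle, with the bottle, the beaker and the carton left standing where they are.

Things in the scene. Friction and masses are not known exactly. Their poses are not given: they have to be found in the camera images.
- analyser: White bench analyser, fixed, 310 mm deep (x), 300 wide (y), 130 high, yaw within 0.35 rad. Origin: on the bench, 140 mm behind its front face, mid-width. x: from the front face (dark screen, robot's side) to the rear; y: left seen from the robot; z up. Top, front to rear: level deck at z 130 mm (x -140 to -70, carries the latch), lid (x -68 to 109, flush with the deck), rear block.
- lid (a joint): Angle of the grey-blue lid (177 x 298 x 12 mm, about 0.45 kg), rad: 0 shut, grows as its front edge rises, 0.6 half open, 1.2 fully open. Hinge along the analyser's y through lid_hinge. Falls shut when let go (2 to 3 N at the handle carry it). Caught, it has play to 0.05 rad (8 mm at the handle), then stops hard; not caught, it opens freely.
- lid_hinge (a point): Middle of the lid's hinge line, at (110, 0, 130) mm in the analyser's frame.
- lid_handle (a point): Middle of the lid's bar handle: round grey bar, 10 mm thick, 80 mm long, along the analyser's y, centre line 40 mm above the lid (35 mm free under it), a post at each end. With the lid shut: 155 mm in front of the hinge line, 50 mm to the analyser's right (-y), 170 mm above the bench; it turns about the hinge with the lid.
- latch (a joint): Travel of the slide latch, m: 0 to 0.024, growing to the analyser's +y (left from the robot, away from the handle). Stays where left; slides at about 2.5 N. Starts anywhere in 0 to 0.012; its hidden tongue catches the lid in about the first half of that, so only a tug tells. From 0.018 on the lid is surely free.
- latch_grip (a point): Middle of the top of the latch's upright grip: grey block 16 mm (x) by 14 mm (y), its top 29 mm above the deck (159 mm above the bench), on a foot 24 x 26 mm that is 5 mm high, over a dark slot. It lies at x = -105 mm, y = 70 mm plus the travel in the analyser's frame.
- reagent: White bottle, 60 mm across, 150 mm high, loose bystander to the left of the analyser. Origin: centre of its underside.
- beaker: Glass beaker, 68 mm across, 85 mm high, loose bystander to the right of the analyser's front. Origin: centre of its underside.
- carton: Paper carton 100 x 75 x 70 mm, loose bystander to the right of the analyser's rear. Origin: centre of its underside.

How it is judged:
On the way:
1. the lid is tugged up by at least 0.025 rad (4 mm at the handle) with the latch not yet moved (value of joint lid above 0.025 rad and distance of latch_grip from where it was at the start of the episode below 0.004 m), for 0.1 s.
At the end, for the whole second after the job is handed in: The lid is at least half open (0.58 rad or more) and still, the fingers touch and carry it at the bar handle, and bottle, beaker and carton stand upright within 30 mm of where they were (value of joint lid above 0.58 rad and velocity of joint lid between -0.1 and 0.1 rad/s and contact force between the fingers and lid above 0.5 N and distance between the grasp point and lid_handle below 0.04 m and distance of each of reagent, beaker, carton from where it was at the start of the episode below 0.03 m and angle between each of reagent, beaker, carton's own z axis and vertical below 0.3 rad); the arm keeps its last pose, push and grip.
It fails at once if the white reagent bottle is shifted by 30 mm or tipped (distance of reagent from where it was at the start of the episode above 0.03 m or angle between reagent's own z axis and vertical above 0.3 rad).
It fails at once if the glass beaker is shifted by 30 mm or tipped (distance of beaker from where it was at the start of the episode above 0.03 m or angle between beaker's own z axis and vertical above 0.3 rad).
It fails at once if the paper carton is shifted by 30 mm or tipped (distance of carton from where it was at the start of the episode above 0.03 m or angle between carton's own z axis and vertical above 0.3 rad).
It fails at once if the latch is slid (by more than 4 mm) although it did not catch the lid (its travel began above 0.0065) ((value of joint latch above 0.0125 m and distance of latch_grip from where it was at the start of the episode between 0.004 and 0.006 m) or (value of joint latch above 0.02 m and distance of latch_grip from where it was at the start of the episode between 0.004 and 0.0135 m)).
It also fails if it takes over 51 s, if anything falls off the work surface, if the arm or the gripper's body presses on something with over 40 N, if the wrist force passes 120 N, or if a joint passes its speed limit or range.

## Working session

There is one attempt and no reset: what is moved stays moved. The work goes in short steps, Python scripts to look and compute and a tool call to move; the robot and the scene stay as the last step left them, time stands still between calls to the robot, and variables do not carry over. Pictures are saved under pics/ and viewed, and the job is handed in when it is done.

Besides the shell and the picture viewer there is one more tool, called after "Call:" by a JSON object that holds its "op" and its "data". move_arm: Moves the arm, as the interface text tells. Shifts and turns lie within -1 to 1; 1 stands for 0.2 m of shift or pi/4 rad of turn. Its arguments: {"type":"object","properties":{"steps":{"type":"string"},"squeeze":{"type":"number"}},"required":["steps"]}

```bash
mkdir -p pics; ls
python3 - <<'E'
from cell import robot
import cv2
s=robot.sense(); print(s)
for n in("scene","top"):
    c=robot.camera(n); cv2.imwrite(f"pics/{n}0.png",c["frame"]); print({k:v for k,v in c.items() if k!="frame"})
E
```

```text
pics
{'time': 0.0, 'qpos': array([-1.25302776e+00,  4.23905630e-01,  1.63070699e+00, -1.05093616e-05,
        1.08859317e+00, -1.89745643e-02]), 'joint_vel': array([ 1.42717441e-03,  5.94608325e-04,  2.33604631e-04, -9.15664364e-05,
        2.72280268e-04,  7.59630429e-05]), 'joint_torque': array([-3.48655658e-04, -5.57374299e+01, -2.81746477e+01,  1.39935382e-04,
        7.43462937e-03, -1.16398010e-05]), 'ee_pos': array([ 0.20638232, -0.5893864 ,  0.25249854]), 'tool_rot': array([-7.96888852e-04,  9.85858233e-01,  1.67579517e-01, -1.24652487e-04]), 'ft_force': array([ 0.25762932, -0.76166415,  0.52580629]), 'ft_torque': array([ 0.03343733, -0.03324433, -0.01193737]), 'width': 1.0015046961590472}
{'vertical_fov': 50.351342362071776, 'cx': 246.5145310252408, 'cy': 193.3116689455981, 'rvec': array([ 2.0159142 ,  1.22282806, -0.57592832]), 'tvec': array([-0.30621219, -0.21104077,  1.46280521])}
{'vertical_fov': 57.103467465824714, 'cx': 252.9058373524695, 'cy': 190.36350899768448, 'rvec': array([ 2.16262929, -2.11715748,  0.19672426]), 'tvec': array([0.0280414 , 0.59555632, 0.9560076 ])}
```

View pics/scene0.png

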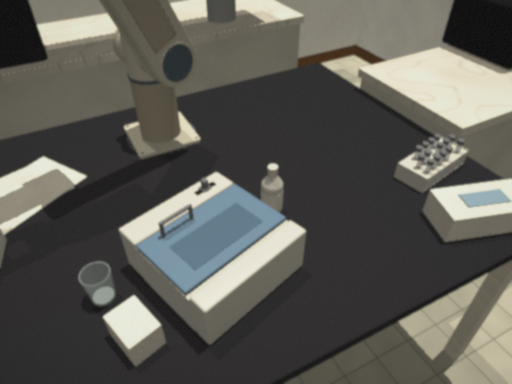

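View pics/top0.png

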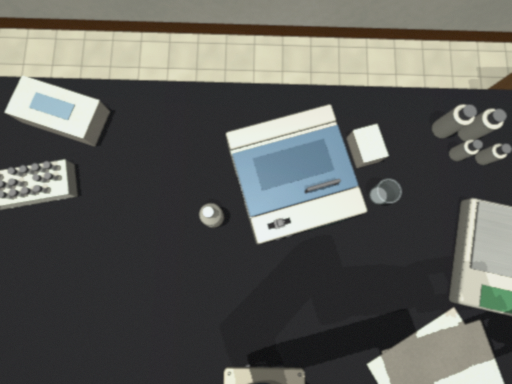

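The scene view shows the analyser with its handle at about (177,220), the latch at (205,186), the bottle at (272,188), the beaker at (98,283) and the carton at (135,330). In the top view the handle is at (322,186) and the latch at (279,224). I'll zoom in to get precise pixels.

Run:
```python
import cv2
a=cv2.imread("pics/top0.png")[95:255,190:410]; cv2.imwrite("pics/topz.png",cv2.resize(a,None,fx=3.6,fy=3.6,interpolation=cv2.INTER_CUBIC))
a=cv2.imread("pics/scene0.png")[160:340,70:310]; cv2.imwrite("pics/scenez.png",cv2.resize(a,None,fx=3.2,fy=3.2,interpolation=cv2.INTER_CUBIC))
```

```text
(no output)
```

View pics/topz.png

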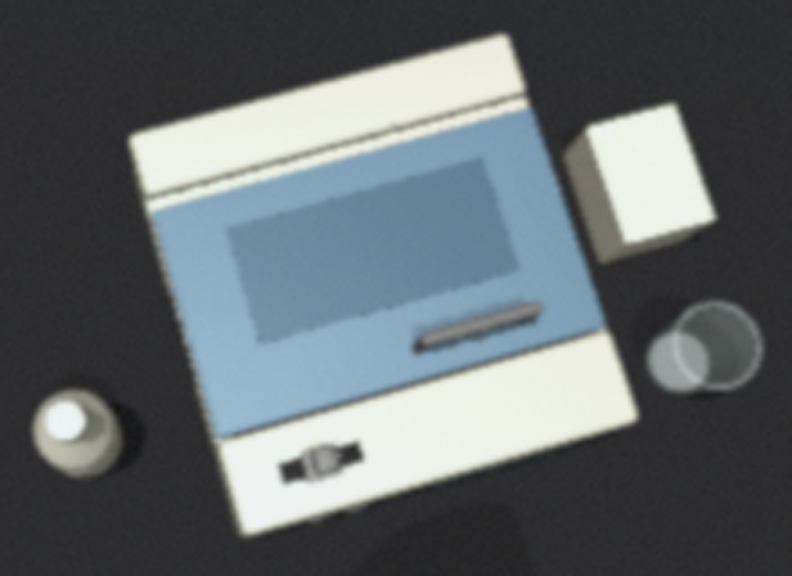

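View pics/scenez.png

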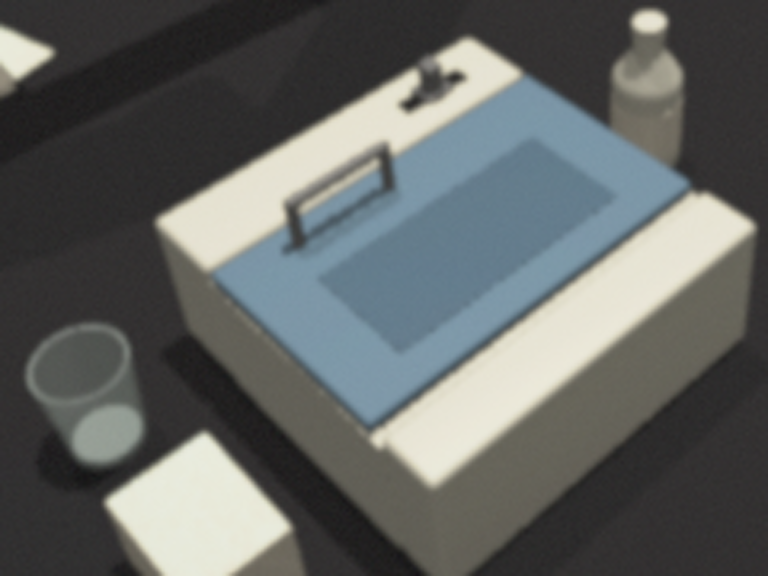

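```bash
cat > h.py <<'E'
import numpy as np, cv2
from scipy.optimize import least_squares
CAL={}
def load(n,c): 
    f=192/np.tan(np.radians(c["vertical_fov"]/2)); return np.array([[f,0,c["cx"]],[0,f,c["cy"]],[0,0,1]]),c["rvec"],c["tvec"]
def proj(cal,P): return cv2.projectPoints(np.asarray(P,float).reshape(-1,1,3),cal[1],cal[2],cal[0],None)[0].reshape(-1,2)
E
python3 - <<'E'
from h import *
from cell import robot
cals={n:load(n,robot.camera(n)) for n in("scene","top")}
M=[(-140,150,130),(-140,-150,130),(-68,149,130),(-68,-149,130),(109,149,130),(109,-149,130),(-45,-10,170),(-45,-90,170)]
T=[(243,537),(638,418),(218,438),(605,328),(152,212),(528,108),(415,345),(543,309)]
S=[(468,38),(157,222),(522,75),(212,272),(690,185),(372,428),(386,150),(292,205)]
M=np.array(M)/1000
t=(np.array(T)+.5)/3.6-.5+[190,95]; s=(np.array(S)+.5)/3.2-.5+[70,160]
def W(p,m): 
    c,q=np.cos(p[2]),np.sin(p[2]); m=np.atleast_2d(m)
    return np.c_[p[0]+c*m[:,0]-q*m[:,1],p[1]+q*m[:,0]+c*m[:,1],m[:,2]]
for nm,use in(("both",3),("top",1),("scene",2)):
    def r(p):
        o=[]
        if use&1:o.append(proj(cals["top"],W(p,M))-t)
        if use&2:o.append(proj(cals["scene"],W(p,M))-s)
        return np.concatenate(o).ravel()
    f=least_squares(r,[.65,0,.2],loss="soft_l1"); print(nm,f.x.round(4)); print(r(f.x).reshape(-1,2).round(1).tolist())
    if use==3:p=f.x
np.save("p.npy",p)
print("handle",W(p,[-.045,-.05,.17]),"hinge",W(p,[.11,0,.13]))
# latch top travel estimates; loose objects
for tr in(0,.006,.012): 
    L=W(p,[-.105,.07+tr,.159]); print(tr,L,(proj(cals["top"],L)-[190,95]+.5)*3.6-.5,(proj(cals["scene"],L)-[70,160]+.5)*3.2-.5)
def ray(cal,uv,z):
    R=cv2.Rodrigues(cal[1])[0]; d=R.T@np.linalg.inv(cal[0])@[*uv,1]; o=-R.T@cal[2]; return o+d*(z-o[2])/d[2]
print("bottle",ray(cals["top"],(190+66/3.6,95+420/3.6),.15),"beaker rim",ray(cals["top"],(190+717/3.6,95+346/3.6),.085),"carton top",ray(cals["top"],(190+650/3.6,95+174/3.6),.07))
E
```

```text
both [ 0.6219 -0.0727  0.3067]
[[0.1, -0.1], [0.5, 0.1], [-0.6, 0.3], [0.2, -0.8], [-0.9, -0.5], [0.2, -1.2], [2.9, -1.9], [-2.6, -0.6], [0.0, -1.2], [-1.6, -0.6], [1.4, -0.5], [-0.9, 0.2], [1.1, -1.2], [-0.5, -0.6], [-0.7, -1.1], [-0.3, -0.3]]
top [ 0.6206 -0.073   0.3032]
[[-0.1, 0.3], [0.5, 0.9], [-0.6, 0.7], [0.3, -0.1], [-0.7, -0.2], [0.5, -0.5], [3.0, -1.3], [-2.5, 0.0]]
scene [ 0.6238 -0.0727  0.3078]
[[0.2, -0.8], [-1.4, -0.0], [1.7, -0.2], [-0.6, 0.8], [1.5, -0.7], [-0.0, 0.1], [-0.4, -0.6], [-0.0, 0.3]]
handle [[ 0.59414335 -0.13396268  0.17      ]] hinge [[ 0.72681479 -0.03949951  0.13      ]]
0 [[ 0.50071375 -0.03767711  0.159     ]] [[340.23860053 454.17396883]] [[417.80730491  69.67892642]]
0.006 [[ 0.49890228 -0.0319571   0.159     ]] [[332.0136659  456.60410739]] [[423.78572731  66.14715012]]
0.012 [[ 0.4970908  -0.02623709  0.159     ]] [[323.78168915 459.03632662]] [[429.72714067  62.63723706]]
bottle [0.5205191  0.15377635 0.15      ] beaker rim [ 0.59531829 -0.33596694  0.085     ] carton top [ 0.73622426 -0.29453932  0.07      ]
```

```bash
cat >> h.py <<'E'
from scipy.spatial.transform import Rotation as R
def cur():
    from cell import robot
    s=robot.sense(); q=s["tool_rot"]; return s,s["ee_pos"],R.from_quat([*q[1:],q[0]])
def toolrot(yaw_ty,tilt=0):
    # tool y along analyser x (yaw), z down; tilt = rotation about analyser +y
    y=np.array([np.cos(yaw_ty),np.sin(yaw_ty),0]);z=np.array([0,0,-1.]);x=np.cross(y,z)
    r=R.from_matrix(np.c_[x,y,z]); ay=np.array([-np.sin(yaw_ty),np.cos(yaw_ty),0])
    return R.from_rotvec(ay*tilt)*r
def goal(pos,rot):
    s,p,r=cur(); d=r.inv().apply(np.array(pos)-p)/.2; w=(r.inv()*rot).as_rotvec()/(np.pi/4)
    print("t",round(s["time"],2),"pos",p.round(4),"F",s["ft_force"].round(2),"w",round(s["width"],3)); print("shift",d.round(3),"turn",w.round(3))
E
python3 - <<'E'
from h import *
goal([.594,-.134,.26],toolrot(.307))
E
```

```text
t 0.2 pos [ 0.2065 -0.5896  0.2528] F [ 0.16 -0.04  0.94] w 1.0
shift [ 2.581 -1.51  -0.034] turn [-1.000e-03 -1.000e-03 -1.962e+00]
```

Call:
{"op": "move_arm", "data": {"steps": "0.15 -0.09 -0.02 0 0 -0.12 1; 0.33 -0.2 -0.04 0 0 -0.28 1; 0.53 -0.31 -0.06 0 0 -0.45 1; 0.7 -0.41 -0.07 0 0 -0.6 1; 0.86 -0.5 -0.08 0 0 -0.7 1", "squeeze": 30}}

```text
time: 0.7
ee_pos: [0.3366, -0.4368, 0.269]
tool_rot: [-0.001, 0.902, 0.431, 0.0]
ft_force: [0.1, -0.4, 0.3]
width: 1.001
```

Run:
```python
from h import *
goal([.594,-.134,.26],toolrot(.307))
```

```text
t 0.7 pos [ 0.3366 -0.4368  0.269 ] F [ 0.13 -0.45  0.25] w 1.001
shift [1.986 0.049 0.046] turn [-1.000e-03 -1.000e-03 -1.256e+00]
```

Call:
{"op": "move_arm", "data": {"steps": "0.2 0 0.01 0 0 -0.15 1; 0.4 0.01 0.01 0 0 -0.3 1; 0.6 0.01 0.02 0 0 -0.45 1; 0.8 0.02 0.02 0 0 -0.6 1; 0.99 0.02 0.02 0 0 -0.7 1"}}

```text
time: 1.2
ee_pos: [0.4651, -0.2838, 0.2651]
tool_rot: [-0.0, 0.75, 0.661, 0.0]
ft_force: [0.4, -0.4, 0.4]
width: 1.0
```

Run:
```python
from h import *
goal([.594,-.134,.26],toolrot(.307))
```

```text
t 1.2 pos [ 0.4651 -0.2838  0.2651] F [ 0.44 -0.43  0.39] w 1.0
shift [0.824 0.545 0.026] turn [-0.    -0.001 -0.551]
```

Call:
{"op": "move_arm", "data": {"steps": "0.18 0.12 0.01 0 0 -0.14 1; 0.37 0.25 0.01 0 0 -0.28 1; 0.56 0.37 0.02 0 0 -0.42 1; 0.72 0.48 0.03 0 0 -0.55 1; 0.824 0.545 0.03 0 0 -0.55 1"}}

```text
time: 1.7
ee_pos: [0.5953, -0.1316, 0.2588]
tool_rot: [-0.001, 0.589, 0.808, 0.001]
ft_force: [0.0, -1.1, -0.6]
width: 1.001
```

Call:
{"op": "move_arm", "data": {"steps": "0 0 0 0 0 0 1; 0 0 0 0 0 0 1"}}

```text
time: 1.9
ee_pos: [0.5951, -0.1311, 0.2584]
tool_rot: [-0.001, 0.588, 0.809, 0.0]
ft_force: [-0.6, -0.4, -0.2]
width: 0.999
```

Run:
```python
from h import *
goal([.594,-.134,.172],toolrot(.307))
from cell import robot
for n in("scene","top"):
    f=robot.camera(n)["frame"]; a=f[95:255,190:410] if n=="top" else f[130:310,70:310]
    cv2.imwrite(f"pics/{n}1.png",cv2.resize(a,None,fx=3.2,fy=3.2,interpolation=cv2.INTER_CUBIC))
```

```text
t 1.9 pos [ 0.5951 -0.1311  0.2584] F [-0.61 -0.41 -0.17] w 0.999
shift [-0.013 -0.009  0.432] turn [-0.001 -0.002  0.007]
```

View pics/scene1.png

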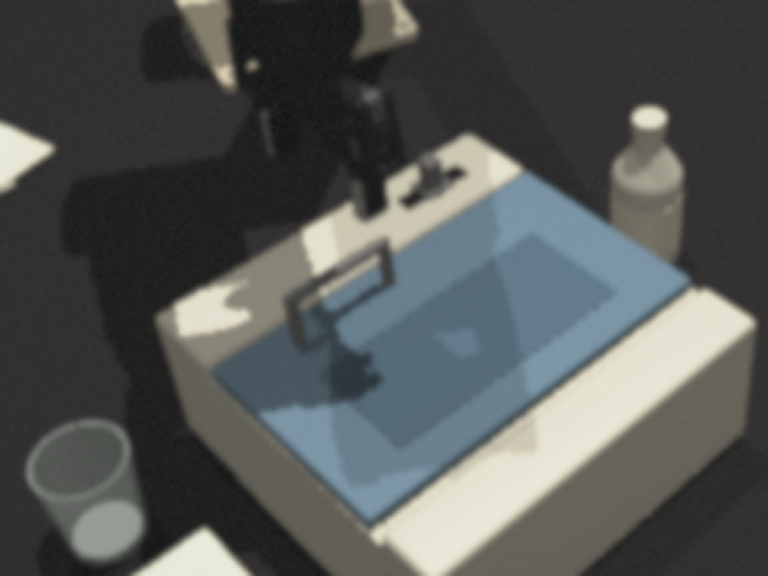

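The fingers straddle the bar along the analyser's x, with tips at about (270,150) and (370,215) in the crop, well above it. Nothing is near the latch, so I'll descend.

Call:
{"op": "move_arm", "data": {"steps": "0 0 0.1 0 0 0 1; -0.01 -0.01 0.22 0 0 0 1; -0.01 -0.01 0.33 0 0 0 1; -0.01 -0.01 0.41 0 0 0 1; -0.01 -0.01 0.435 0 0 0 1"}}

```text
time: 2.5
ee_pos: [0.5913, -0.1357, 0.1699]
tool_rot: [-0.002, 0.59, 0.807, -0.0]
ft_force: [-0.0, -0.5, -0.8]
width: 1.001
```

Run:
```python
from h import *
goal([.594,-.134,.172],toolrot(.307))
from cell import robot
for n in("scene","top"):
    f=robot.camera(n)["frame"]; a=f[95:255,190:410] if n=="top" else f[130:310,70:310]
    cv2.imwrite(f"pics/{n}2.png",cv2.resize(a,None,fx=3.2,fy=3.2,interpolation=cv2.INTER_CUBIC))
```

```text
t 2.5 pos [ 0.5913 -0.1357  0.1699] F [-0.03 -0.5  -0.84] w 1.001
shift [ 0.004  0.015 -0.01 ] turn [-0.005 -0.004  0.002]
```

View pics/scene2.png

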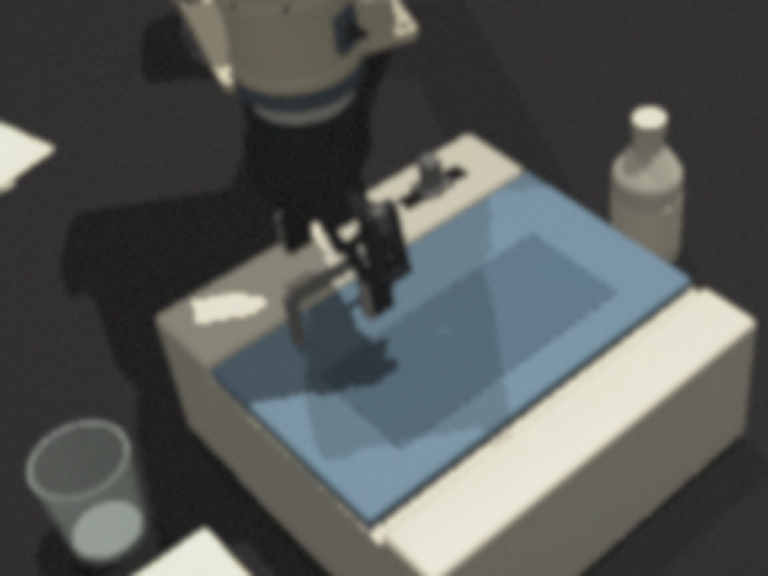

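The bar lies between the jaws, with the rear finger in front of the bar in the image at (375,300) and the front finger at (290,235). Closing.

Call:
{"op": "move_arm", "data": {"steps": "0 0.01 0 0 0 0 0.6; 0 0.015 0 0 0 0 0.3; 0 0.015 0 0 0 0 0; 0 0.015 0 0 0 0 0; 0 0.015 0 0 0 0 0", "squeeze": 30}}

```text
time: 3.1
ee_pos: [0.5946, -0.1347, 0.1714]
tool_rot: [-0.002, 0.59, 0.808, -0.001]
ft_force: [-26.5, -13.0, 13.1]
width: 0.148
```

Call:
{"op": "move_arm", "data": {"steps": "0 0 0 0 0 0 0; 0 0 0 0 0 0 0; 0 0 0 0 0 0 0; 0 0 0 0 0 0 0"}}

```text
time: 3.5
ee_pos: [0.5929, -0.1352, 0.1714]
tool_rot: [-0.003, 0.589, 0.808, -0.002]
ft_force: [-6.8, -3.7, 4.4]
width: 0.103
```

Run:
```python
from h import *
goal([.594,-.134,.172],toolrot(.307))
from cell import robot
for n in("scene","top"):
    f=robot.camera(n)["frame"]; a=f[95:255,190:410] if n=="top" else f[130:310,70:310]
    cv2.imwrite(f"pics/{n}3.png",cv2.resize(a,None,fx=3.2,fy=3.2,interpolation=cv2.INTER_CUBIC))
```

```text
t 3.5 pos [ 0.5929 -0.1352  0.1714] F [-6.85 -3.72  4.45] w 0.103
shift [ 0.004  0.007 -0.003] turn [-0.009 -0.004  0.004]
```

View pics/scene3.png

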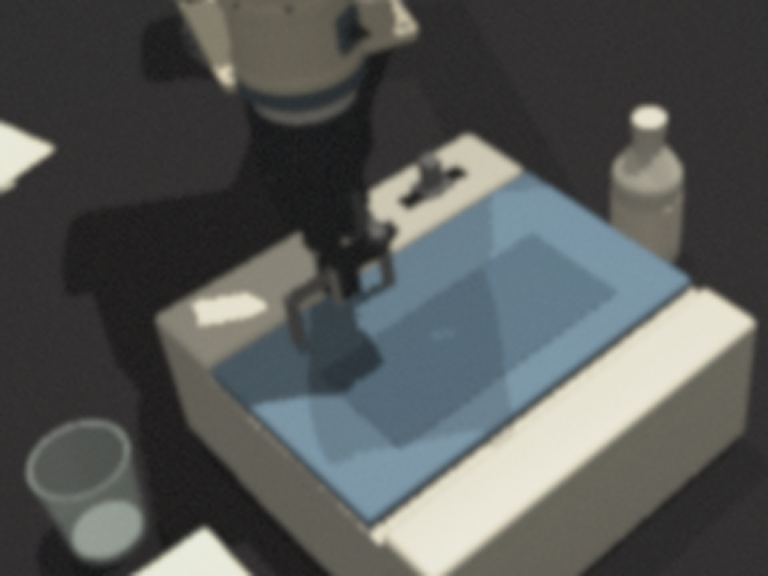

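Gripped: the opening of 0.103 is about 9 mm, matching the bar. Gentle tug of 6 mm, then 11 mm.

Call:
{"op": "move_arm", "data": {"steps": "0 0 -0.015 0 0 0 0; 0 0 -0.03 0 0 0 0; 0 0 -0.035 0 0 0 0; 0 0 -0.035 0 0 0 0; 0 0 -0.035 0 0 0 0", "squeeze": 40}}

```text
time: 4.1
ee_pos: [0.5946, -0.1348, 0.1786]
tool_rot: [-0.002, 0.589, 0.808, -0.001]
ft_force: [7.4, 1.8, -5.3]
width: 0.099
```

Call:
{"op": "move_arm", "data": {"steps": "0 0 -0.01 0 0 0 0; 0 0 -0.02 0 0 0 0; 0 0 -0.025 0 0 0 0; 0 0 -0.025 0 0 0 0"}}

```text
time: 4.5
ee_pos: [0.5962, -0.1343, 0.1839]
tool_rot: [-0.001, 0.59, 0.808, 0.0]
ft_force: [6.7, 2.1, -4.8]
width: 0.098
```

The lid followed to 12.5 mm, past the 8 mm play, with only about 5 N, so it seems free. I'll raise it a bit further along the arc and confirm by picture.

Run:
```python
from h import *
p=np.load("p.npy"); u=np.array([np.cos(p[2]),np.sin(p[2]),0])
ref=np.array([.593,-.135,.1714])
def tgt(th): return ref+u*(-.155*(np.cos(th)-1)+.04*np.sin(th))+[0,0,.155*np.sin(th)+.04*(np.cos(th)-1)]
for th in(.1,.15,.2,.25): print(th); goal(tgt(th),toolrot(p[2]))
```

```text
0.1
t 4.5 pos [ 0.5962 -0.1343  0.1839] F [ 6.67  2.12 -4.81] w 0.098
shift [ 0.002  0.007 -0.014] turn [-0.    -0.002  0.004]
0.15
t 4.5 pos [ 0.5962 -0.1343  0.1839] F [ 6.67  2.12 -4.81] w 0.098
shift [ 0.002  0.022 -0.051] turn [-0.    -0.002  0.004]
0.2
t 4.5 pos [ 0.5962 -0.1343  0.1839] F [ 6.67  2.12 -4.81] w 0.098
shift [ 0.002  0.039 -0.087] turn [-0.    -0.002  0.004]
0.25
t 4.5 pos [ 0.5962 -0.1343  0.1839] F [ 6.67  2.12 -4.81] w 0.098
shift [ 0.002  0.057 -0.123] turn [-0.    -0.002  0.004]
```

Call:
{"op": "move_arm", "data": {"steps": "0 0.005 -0.015 0 0 0 0; 0 0.015 -0.035 0 0 0 0; 0 0.03 -0.06 0 0 0 0; 0 0.04 -0.087 0 0 0 0; 0 0.04 -0.087 0 0 0 0"}}

```text
time: 5.0
ee_pos: [0.6033, -0.132, 0.2022]
tool_rot: [-0.001, 0.59, 0.808, -0.0]
ft_force: [-4.0, -3.4, -1.4]
width: 0.098
```

Run:
```python
from h import *
p=np.load("p.npy"); u=np.array([np.cos(p[2]),np.sin(p[2]),0])
ref=np.array([.593,-.135,.1714])
def tgt(th): return ref+u*(-.155*(np.cos(th)-1)+.04*np.sin(th))+[0,0,.155*np.sin(th)+.04*(np.cos(th)-1)]
for th in(.25,.3,.35,.4,.45): print(th); goal(tgt(th),toolrot(p[2]))
from cell import robot
for n in("scene","top"):
    f=robot.camera(n)["frame"]; a=f[95:255,190:410] if n=="top" else f[130:310,70:310]
    cv2.imwrite(f"pics/{n}4.png",cv2.resize(a,None,fx=3.2,fy=3.2,interpolation=cv2.INTER_CUBIC))
```

```text
0.25
t 5.0 pos [ 0.6033 -0.132   0.2022] F [-4.02 -3.41 -1.4 ] w 0.098
shift [ 0.001  0.02  -0.032] turn [-0.002 -0.002  0.004]
0.3
t 5.0 pos [ 0.6033 -0.132   0.2022] F [-4.02 -3.41 -1.4 ] w 0.098
shift [ 0.001  0.04  -0.066] turn [-0.002 -0.002  0.004]
0.35
t 5.0 pos [ 0.6033 -0.132   0.2022] F [-4.02 -3.41 -1.4 ] w 0.098
shift [ 0.001  0.062 -0.1  ] turn [-0.002 -0.002  0.004]
0.4
t 5.0 pos [ 0.6033 -0.132   0.2022] F [-4.02 -3.41 -1.4 ] w 0.098
shift [ 0.001  0.085 -0.132] turn [-0.002 -0.002  0.004]
0.45
t 5.0 pos [ 0.6033 -0.132   0.2022] F [-4.02 -3.41 -1.4 ] w 0.098
shift [ 0.001  0.11  -0.163] turn [-0.002 -0.002  0.004]
```

View pics/scene4.png

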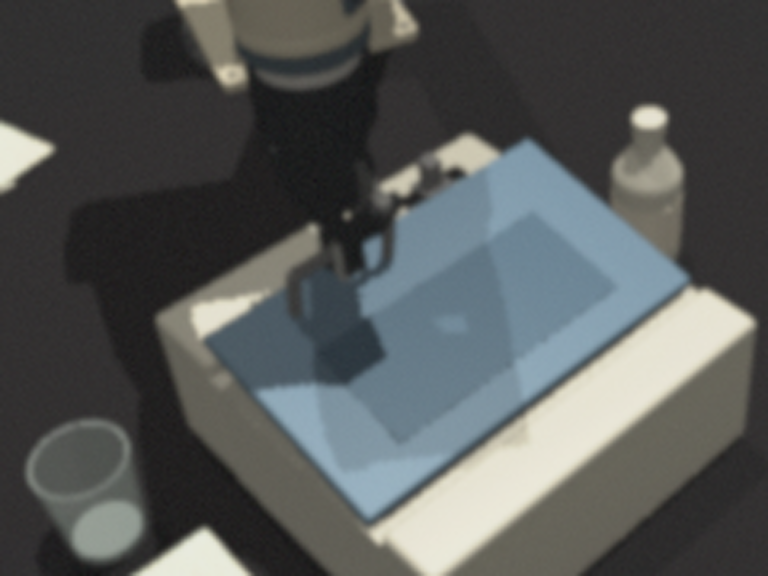

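The lid is clearly up: its front-left corner has moved from (522,172) to (527,140). It opens freely, so I leave the latch alone and keep raising.

Call:
{"op": "move_arm", "data": {"steps": "0 0.02 -0.03 0 0 0 0; 0 0.04 -0.066 0 0 0 0; 0 0.062 -0.1 0 0 0 0; 0 0.085 -0.132 0 0 0 0; 0 0.11 -0.163 0 0 0 0"}}

```text
time: 5.6
ee_pos: [0.6228, -0.1259, 0.235]
tool_rot: [-0.002, 0.59, 0.808, -0.002]
ft_force: [-7.3, -4.8, 1.3]
width: 0.097
```

```bash
cat >> h.py <<'E'
p=np.load("p.npy"); u=np.array([np.cos(p[2]),np.sin(p[2]),0])
ref=np.array([.593,-.135,.1714])
def tgt(th): return ref+u*(-.155*(np.cos(th)-1)+.04*np.sin(th))+[0,0,.155*np.sin(th)+.04*(np.cos(th)-1)]
E
python3 - <<'E'
from h import *
for th in(.5,.55,.6,.65,.7,.75): print(th); goal(tgt(th),toolrot(p[2]))
E
```

```text
0.5
t 5.6 pos [ 0.6228 -0.1259  0.235 ] F [-7.29 -4.81  1.31] w 0.097
shift [ 0.002  0.035 -0.029] turn [-0.006 -0.002  0.004]
0.55
t 5.6 pos [ 0.6228 -0.1259  0.235 ] F [-7.29 -4.81  1.31] w 0.097
shift [ 0.002  0.063 -0.058] turn [-0.006 -0.002  0.004]
0.6
t 5.6 pos [ 0.6228 -0.1259  0.235 ] F [-7.29 -4.81  1.31] w 0.097
shift [ 0.001  0.092 -0.085] turn [-0.006 -0.002  0.004]
0.65
t 5.6 pos [ 0.6228 -0.1259  0.235 ] F [-7.29 -4.81  1.31] w 0.097
shift [ 0.001  0.123 -0.111] turn [-0.006 -0.002  0.004]
0.7
t 5.6 pos [ 0.6228 -0.1259  0.235 ] F [-7.29 -4.81  1.31] w 0.097
shift [ 0.001  0.155 -0.135] turn [-0.006 -0.002  0.004]
0.75
t 5.6 pos [ 0.6228 -0.1259  0.235 ] F [-7.29 -4.81  1.31] w 0.097
shift [ 0.001  0.188 -0.158] turn [-0.006 -0.002  0.004]
```

Call:
{"op": "move_arm", "data": {"steps": "0 0.035 -0.03 0 0 0 0; 0 0.063 -0.058 0 0 0 0; 0 0.092 -0.085 0 0 0 0; 0 0.123 -0.111 0 0 0 0; 0 0.155 -0.135 0 0 0 0"}}

```text
time: 6.1
ee_pos: [0.6509, -0.1172, 0.2637]
tool_rot: [-0.003, 0.59, 0.808, -0.003]
ft_force: [-10.8, -3.9, 10.5]
width: 0.103
```

Run:
```python
from h import *
for th in(.65,.7,.75,.8): print(th); goal(tgt(th),toolrot(p[2]))
```

```text
0.65
t 6.1 pos [ 0.6509 -0.1172  0.2637] F [-10.8   -3.86  10.49] w 0.103
shift [ 0.003 -0.023  0.034] turn [-0.011 -0.002  0.004]
0.7
t 6.1 pos [ 0.6509 -0.1172  0.2637] F [-10.8   -3.86  10.49] w 0.103
shift [0.002 0.008 0.009] turn [-0.011 -0.002  0.004]
0.75
t 6.1 pos [ 0.6509 -0.1172  0.2637] F [-10.8   -3.86  10.49] w 0.103
shift [ 0.002  0.041 -0.013] turn [-0.011 -0.002  0.004]
0.8
t 6.1 pos [ 0.6509 -0.1172  0.2637] F [-10.8   -3.86  10.49] w 0.103
shift [ 0.002  0.075 -0.034] turn [-0.011 -0.002  0.004]
```

Run:
```python
from h import *
from cell import robot
for n in("scene","top"):
    f=robot.camera(n)["frame"]; a=f[95:255,190:410] if n=="top" else f[110:290,70:310]
    cv2.imwrite(f"pics/{n}5.png",cv2.resize(a,None,fx=3.2,fy=3.2,interpolation=cv2.INTER_CUBIC))
c=load("scene",robot.camera("scene"))
for th in(.55,.6,.65,.7,.75,.8):
  h=np.array([.11,0,.13]);o=[]
  for y in(.149,-.149):
    q=h+[-.178*np.cos(th),y,.178*np.sin(th)]
    w=np.array([p[0]+np.cos(p[2])*q[0]-np.sin(p[2])*q[1],p[1]+np.sin(p[2])*q[0]+np.cos(p[2])*q[1],q[2]]); o.append(((proj(c,w)-[70,110]+.5)*3.2-.5).round(0).tolist())
  print(th,o)
```

```text
0.55 [[[546.0, 152.0]], [[203.0, 355.0]]]
0.6 [[[551.0, 147.0]], [[205.0, 350.0]]]
0.65 [[[555.0, 142.0]], [[208.0, 346.0]]]
0.7 [[[561.0, 137.0]], [[211.0, 342.0]]]
0.75 [[[566.0, 133.0]], [[214.0, 339.0]]]
0.8 [[[572.0, 129.0]], [[218.0, 337.0]]]
```

View pics/scene5.png

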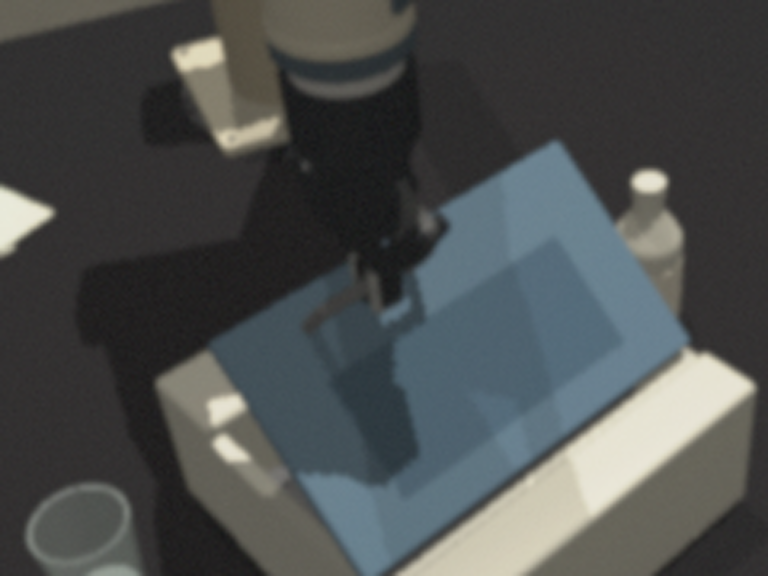

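View pics/top5.png

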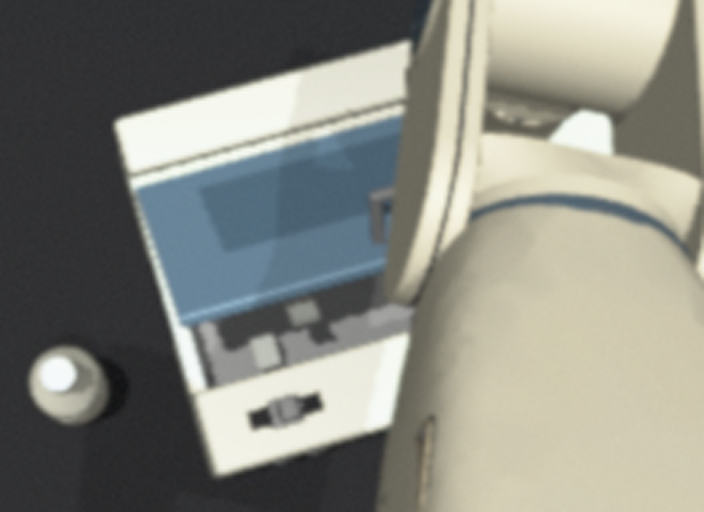

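The lid is at about 0.67 rad: its corners at (558,140) and (211,343) match the model. The force is radial, so I'll rise slightly to relieve it and gain margin, then settle.

Call:
{"op": "move_arm", "data": {"steps": "0 0 -0.015 0 0 0 0; 0 0.005 -0.03 0 0 0 0; 0 0.01 -0.035 0 0 0 0; 0 0.01 -0.035 0 0 0 0; 0 0.01 -0.035 0 0 0 0"}}

```text
time: 6.75
ee_pos: [0.6554, -0.1157, 0.268]
tool_rot: [-0.002, 0.589, 0.808, -0.001]
ft_force: [16.1, -2.3, -26.8]
width: 0.097
```

Call:
{"op": "move_arm", "data": {"steps": "0 0 0 0 0 0 0; 0 0 0 0 0 0 0; 0 0 0 0 0 0 0; 0 0 0 0 0 0 0; 0 0 0 0 0 0 0"}}

```text
time: 7.25
ee_pos: [0.6555, -0.1157, 0.2678]
tool_rot: [-0.002, 0.589, 0.808, -0.001]
ft_force: [3.5, -3.1, -9.5]
width: 0.099
```

Run:
```python
from h import *
goal(tgt(.75),toolrot(p[2]))
from cell import robot
for n in("scene","top"):
    f=robot.camera(n)["frame"]; a=f[95:255,190:410] if n=="top" else f[110:290,70:310]
    cv2.imwrite(f"pics/{n}6full.png",f)
    cv2.imwrite(f"pics/{n}6.png",cv2.resize(a,None,fx=3.2,fy=3.2,interpolation=cv2.INTER_CUBIC))
goal(tgt(.75),toolrot(p[2]));print(np.abs(cur()[0]["joint_vel"]).max())
```

```text
t 7.25 pos [ 0.6555 -0.1157  0.2678] F [ 3.54 -3.14 -9.47] w 0.099
shift [0.002 0.017 0.008] turn [-0.005 -0.002  0.004]
t 7.35 pos [ 0.6555 -0.1157  0.2678] F [ 4.6  -2.89 -9.85] w 0.097
shift [0.002 0.017 0.008] turn [-0.005 -0.002  0.004]
0.0013740912350601966
```

View pics/scene6.png

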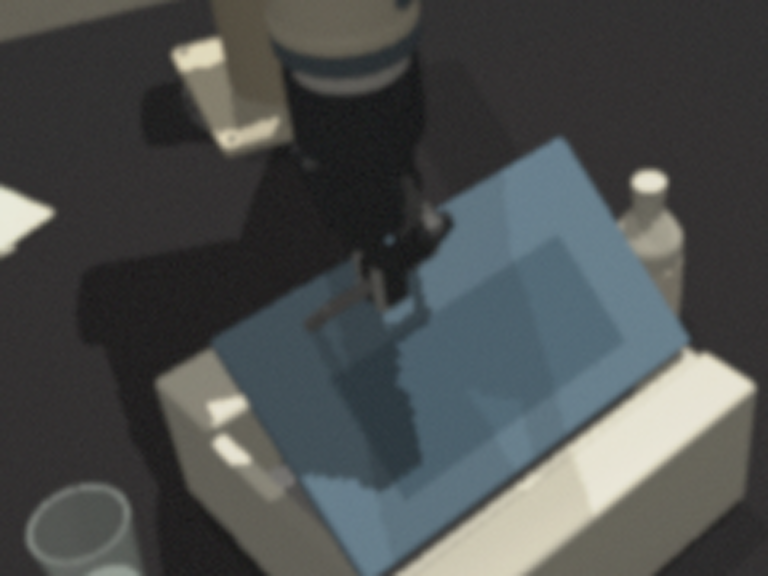

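View pics/scene6full.png

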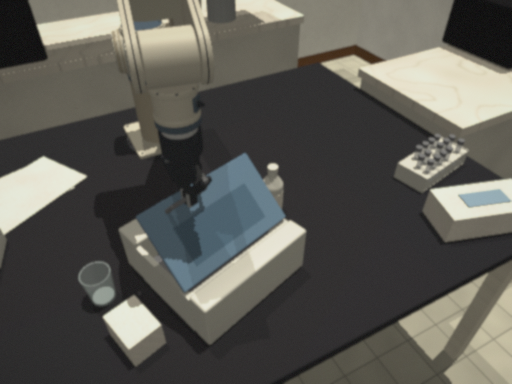

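The lid stands at about 0.70 rad with its front-left corner at (562,137), and the fingers are on the bar at (385,280). Bottle, beaker and carton are where they were. The arm is still, so I'll hand in.

Run:
```python
from cell import robot
print(robot.hand_in())
```

```text
the job is handed in; nothing more can be done
None
```

The lid is open to about 0.70 rad, a little over half way, and the arm is still holding it by the bar handle. The job is handed in; it reported no verdict.

- **Tug:** I gripped the handle and pulled up before going near the latch. The lid rose 12.5 mm, past the 8 mm of play, with only about 5 N, so it was not caught. I left the latch alone, and the camera images confirmed the lid was opening.
- **Last checks:** The lid angle comes from its corners in the scene image matched to the model. The grip opening read 0.097, about 8 mm against the 10 mm bar, and the joints were still at 0.001 rad/s. About 10 N pulls on the hand, which is more than the 2–3 N the lid should need. I take the excess to be a small error in the arc I followed.
- **Bystanders:** Bottle, beaker and carton look upright and unmoved by eye in the final image; I did not measure their positions again.
- **Small disagreement:** In the top image the bar's ends were 2–3 pixels off the fitted model, but its middle agreed and the grasp went in without trouble.

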